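# Slide the drip tray home under the sampler

## Task

Slide the steel drip tray, nose first, into the bay under the sampler's low plinth until it is fully home against the back stop. The guide inside the bay is hidden and not quite in the middle, so let its side walls line the tray up and push gently, never forcing it. Then let go, leaving the tray flat on the bench and the other things on the bench where they are.

Things in the scene. Friction and masses are not known exactly. Their poses are not given: they have to be found in the camera images.
- tray: Steel drip tray, 190 x 110 x 24 mm, 0.5 to 1 kg, lying flat on the bench, free to slide. Origin: centre of its underside; +x runs to its nose (the rounded-corner end that goes in first, 95 mm from the origin), y across, z up.
- tray_grip (a point): Middle of the tray's upright steel grip fin at its tail, 85 mm behind the tray's origin, 55 mm above its underside. The fin is 12 mm thick (tray x), 60 mm wide (tray y) and rises from the tray floor to 75 mm above the bench.
- sampler: White carousel sampler fixed to the bench; its low plinth holds the tray bay. Origin: middle of the bay mouth, at bench level; +x points straight into the bay, y across, z up. Plinth 160 mm deep, 212 mm wide, top 40 mm above the bench; opening 196 mm wide, 30 mm high; the bench is its floor. A taller body stands behind it (x over 160 mm).
- lane (a point): Nominal start of the hidden lane: on the sampler's x axis, 55 mm inside the mouth. Two firm, slick plastic guide walls, 156 mm apart at the mouth, narrow to here, then run parallel to x, 114 mm apart. The true lane is shifted up to 12 mm to either side of this point and must be found by contact. Over 25 N between tray and sampler is too rough.
- back_stop (a point): Nominal back stop: on the sampler's x axis, 120 mm inside the mouth; the true one, rubber-faced (about 5 N per mm), lies up to 15 mm before or beyond it. It meets the tray's nose, so the home tray's origin is 10 to 40 mm inside the mouth and its fin 45 to 75 mm outside.
- seat_pin (a joint): Travel in metres of a weakly sprung pin (under 0.7 N) that stands 10 mm out of the back stop: 0 untouched, about 0.010 when the tray's nose rests on the stop. Its black-knobbed stem stands up through the plinth's top near the back and moves with it.
- beaker: Bystander: empty glass beaker, 68 mm across, 85 mm tall. Origin: centre of its underside.
- reagent: Bystander: amber glass bottle, 66 mm across, 130 mm tall. Origin: centre of its underside.
- jar: Bystander: white plastic jar, 64 mm across, 90 mm tall. Origin: centre of its underside.
- tip_box: Bystander: clear and grey plastic tip box, 120 x 85 x 63 mm. Origin: centre of its underside.
- vial_rack: Bystander: white rack of capped vials, 70 x 150 x 76 mm. Origin: centre of its underside.
- scoop: Bystander: steel lab scoop lying flat, 180 mm long. Origin: middle of its length, at bench level; it lies along x.
- dish: Bystander: shallow glass dish, 84 mm across, 18 mm high. Origin: centre of its underside.
Things that resemble listed ones, but are neither listed nor needed, are in the scene too. What is shaped like the tray but red is not meant.

How it is judged:
By the outcome, as a careful person would: the job done as asked, in the order asked, and still so for the second after the job is handed in, with the robot touching nothing.
It also fails if it takes over 64 s, if anything falls off the work surface, if the arm or the gripper's body presses on something with over 40 N, if the wrist force passes 120 N, or if a joint passes its speed limit or range.

## Robot

A 6-joint arm with a two-finger parallel gripper is mounted at the origin on the work surface. World frame = base frame: x ahead of the robot, y to its left, z up, the work surface at z = 0. Lengths are in mm, angles in degrees, forces in N, time in s.
With the tool pointing down it reaches from about 300 to 850 mm from the base axis. Payload 4.2 kg.
Tool frame: the origin (TCP) lies on the mounting face of the last link; the fingertips stand 191 mm ahead of it and the grasp point (between the pads) lies 172 mm ahead of it; z points along the fingers, y is the direction in which the jaws open and shut (so a half turn about z gives the same grasp; the last joint's range is limited). The gripper opens to 91 mm and grips with 3 to 60 N. Pads are 32 mm wide; open, the fingers measure 118 mm over their backs; the gripper's body (76 mm by 178 mm) begins 60 mm behind the grasp point.
Start: joints at [-66.234, 18.312, 89.639, -0, 72.044, -1.146], TCP at [242.205, -521.498, 404.776] pointing down, gripper open.
Joint ranges: [-177.97, 177.97], [-48.28, 115.42], [12.27, 149.76], [-77.06, 257.06], [2.81, 150.46], [-146.56, 146.56]. Speed limits (degrees/s): [147.25, 147.25, 180, 180, 180, 180].

## Interface

Orientations are given as [roll, pitch, yaw] about the fixed x, y, z axes, in that order (R = Rz(yaw) Ry(pitch) Rx(roll)).
In Python, from workcell import env gives the robot as it stands.
- The arm moves only by the shell command python3 -m handwheel 'ROWS' [FORCE]. ROWS is JSON, a list of rows, each an object with "gripper": the opening in per cent of the stroke, from 0 (shut) to 100 (fully open); "travel": the shift along the tool's x, y, z in m, a list of three; "twist": the turn about the tool's z in rad. In form: [{"gripper": gripper, "travel": [x, y, z], "twist": twist}, ...]. A call has 1 to 5 rows; each row shifts and turns the commanded pose from where the row before left it, along the tool's axes as they then stand; what a row does not reach is not made up. A row lasts 1/12 s, in which the tool goes at most 41.7 mm and 7.16 degrees, less where a joint would pass 70% of its speed; a pose out of reach is approached as far as the arm can. A call with a gripper value outside its range is refused whole. The fingers move at their own pace and stop on an object; FORCE is the grip in N (left out, the last holds). Time passes only in rows, so rows that do not move let the fingers close. It gives the time, the measured TCP pose, the force and the opening at its end, in the units of the state.
- env.state(): the state, without advancing time (a new reading comes with each control period).
- env.grab_frame(name): name is "scene" or "side" or "wrist"; returns a dict with "frame" (480x640x3 uint8, red, green, blue), "intrinsics" (3x3 intrinsics, pixels), "k1" (the pictures are not rectified: a ray, as slopes to the right and down, at radius r is drawn at 1 + k1 r^2 times it, then the intrinsics apply), "extrinsics" (4x4, takes a point from camera to world coordinates). Camera axes: x right, y down, z forward; pixel columns grow to the right and rows downward; lengths in mm; the calibration is good to about 2 mm. A picture is of the moment at which its call begins. There is no depth.
- env.job_done(): hands the job in, once; it reports no verdict.
Trained networks look in the newest picture that a camera, given by its name, has taken for a name from the list of things; names that differ only in an ending like _2 or _b are one class to them, and where a whole thing is asked for, a point or a joint stands for the part that bears it (a point fixed in the world has none). Each returns a list of dicts, best first, with "confidence" (0 to 1); they miss things now and then, are a little off and sometimes report something else, mostly with a low value. They report only what shows in the picture. A call takes as long as a camera call. They do not tell look-alikes from the thing itself.
- env.trace(camera, thing): "pixels" (480x640 bool, what is visible of it) and "uv" ([column, row] in pixels, amid what is visible of it).
- env.pinpoint(camera, thing): "uv" ([column, row] in pixels: a listed point, or the origin of a listed thing).
The state is a dict: "time_s": time; "qpos": joint angles; "qvel": joint speeds; "effort": joint torques, N m; "ee_pos": TCP position; "ee_rot": TCP orientation; "force": force on the tool from outside, world axes, zero at the start; "torque": the same for the moment, N m; "gripper_width": finger opening in mm.
Only numpy, scipy, OpenCV 4.12 (cv2) and the standard library are available. Lean on these libraries where they do the work, as an engineer would, in place of code of your own. Each camera call takes 0.05 s, during which the arm holds its last target. There are 200 camera calls.

## Working session

There is one attempt and no reset: what is moved stays moved. The work goes in short steps, Python scripts to look and compute and a shell command to move; the robot and the scene stay as the last step left them, time stands still between calls to the robot, and variables do not carry over. Pictures are saved under pics/ and viewed, about 8 in all and at most 12, crops included, and the job is handed in when it is done.

```bash
mkdir -p pics; ls; cat > h.py <<'E'
import numpy as np, cv2
from workcell import env
def ray(f,uv):
    K=f["intrinsics"];k=f["k1"];E=np.array(f["extrinsics"])
    p=np.array([(uv[0]-K[0][2])/K[0][0],(uv[1]-K[1][2])/K[1][1]]);q=p.copy()
    for _ in range(20): q=p/(1+k*(q@q))
    return E[:3,3],E[:3,:3]@np.array([q[0],q[1],1])
def onz(f,uv,z):
    o,d=ray(f,uv);return o+d*(z-o[2])/d[2]
def proj(f,P):
    E=np.array(f["extrinsics"]);K=f["intrinsics"]
    c=E[:3,:3].T@(np.array(P,float)-E[:3,3]);q=c[:2]/c[2];q=q*(1+f["k1"]*(q@q))
    return [K[0][0]*q[0]+K[0][2],K[1][1]*q[1]+K[1][2]]
def save(f,n): cv2.imwrite("pics/"+n,cv2.cvtColor(f["frame"],cv2.COLOR_RGB2BGR))
E
python3 - <<'E'
from h import *
np.set_printoptions(precision=1,suppress=True)
print(env.state())
Z=dict(tray=0,tray_grip=55,sampler=0,lane=0,back_stop=0,beaker=0,reagent=0,jar=0,tip_box=0,vial_rack=0,scoop=0,dish=0)
fs=[]
for c in("scene","side"):
    f=env.grab_frame(c);save(f,c+"0.png");fs.append(f["frame"])
    print(c,np.array(f["extrinsics"])[:3,3])
    for n,z in Z.items():
        print(n,[(round(r["confidence"],2),np.round(r["uv"]),onz(f,r["uv"],z)[:2]) for r in env.pinpoint(c,n)[:3]])
E
```

```text
pics
{'time_s': 0.0, 'qpos': array([-66.2,  18.4,  89.7,  -0. ,  72. ,  -1.1]), 'qvel': array([ 0. , -0. ,  0. , -0. , -0.1, -0.1]), 'effort': array([ -0. , -41.2, -23.2,   0.1,   0. ,  -0. ]), 'ee_pos': array([ 242.1, -521.3,  403.9]), 'ee_rot': array([-179.9,   -0. ,   24.9]), 'force': array([-0.3,  0.2, -0.4]), 'torque': array([0.1, 0. , 0. ]), 'gripper_width': 91.40469514576708}
scene [1140.4 -605.8 1054. ]
tray [(0.89, array([250., 278.]), array([ 497.6, -193.2])), (0.72, array([366., 128.]), array([341.5, 332.8]))]
tray_grip [(0.97, array([340., 126.]), array([334.4, 243.1])), (0.66, array([217., 286.]), array([ 501.5, -276.2]))]
sampler [(0.77, array([367., 240.]), array([601.1,  58.5]))]
lane [(0.7, array([388., 230.]), array([612.9, 115. ])), (0.49, array([162., 380.]), array([ 563.6, -472.7]))]
back_stop [(0.56, array([410., 217.]), array([623.7, 179.1]))]
beaker [(0.62, array([193., 242.]), array([ 333.4, -222.5]))]
reagent [(0.55, array([291., 372.]), array([ 721.2, -281.3]))]
jar [(0.84, array([331., 351.]), array([ 742.6, -193. ])), (0.73, array([410., 218.]), array([62
[... 587 characters left out ...]
array([296., 290.]), array([595.3,  65.3]))]
lane [(0.67, array([287., 306.]), array([605.1, 116.3]))]
back_stop [(0.73, array([416., 221.]), array([ 321.9, -227.3])), (0.68, array([274., 324.]), array([624. , 171.1]))]
beaker [(0.81, array([418., 221.]), array([ 318.5, -228.4]))]
reagent [(0.82, array([281., 187.]), array([ 719.4, -292.1]))]
jar [(0.67, array([262., 210.]), array([ 748.3, -189. ])), (0.37, array([295., 290.]), array([596.6,  66.2]))]
tip_box [(0.51, array([285., 303.]), array([611.7, 108.9]))]
vial_rack [(0.98, array([232., 251.]), array([786.6, -26.6])), (0.28, array([353., 185.]), array([ 512.8, -339.4]))]
scoop []
dish [(0.79, array([389., 325.]), array([362.6, 122.9]))]
```

View pics/scene0.png

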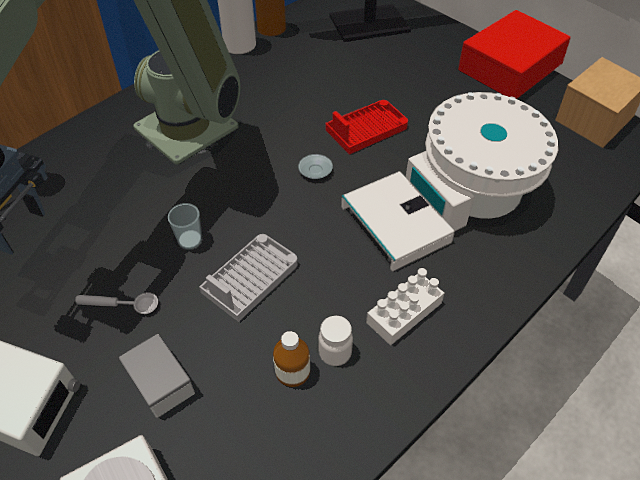

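View pics/side0.png

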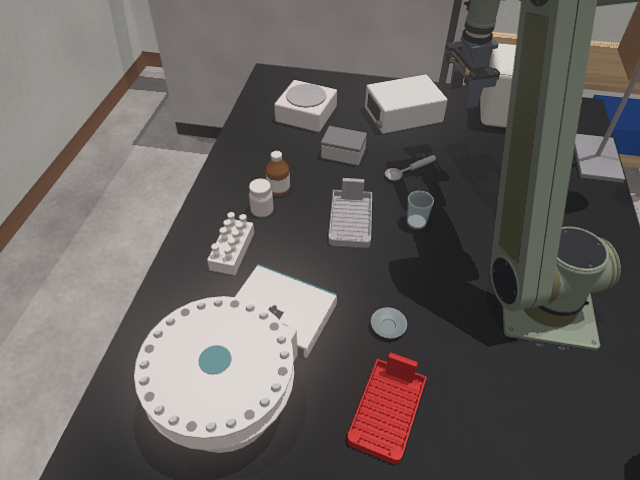

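The scene view shows the steel tray at about (250,278), with its fin at (217,286). The red decoy is at (366,128). The plinth's top front corners are near (343,203) and (396,266), with the mouth facing the tray. Next I'll refine both poses from edges and corners.

```bash
python3 - <<'E'
from h import *
np.set_printoptions(precision=1,suppress=True)
for c in("scene","side"):
    f=env.grab_frame(c)
    hsv=cv2.cvtColor(f["frame"],cv2.COLOR_RGB2HSV)
    for n in("tray","sampler"):
        for r in env.trace(c,n)[:2]:
            m=r["pixels"].astype(np.uint8);print(c,n,round(r["confidence"],2),np.round(r["uv"]),m.sum())
            if n=="tray" and m.sum():
                h=max(cv2.findContours(m,0,1)[0],key=cv2.contourArea)
                P=np.array([onz(f,p[0],24)[:2] for p in h],np.float32);print(cv2.minAreaRect(P))
    if c=="scene": pts=dict(FL=(343,203),FR=(396,266),BR=(452,235),BL=(404,173))
    else: pts=dict(FR=(259,267),FL=(336,294),BL=(307,352))
    for k,p in pts.items(): print(k,onz(f,p,40)[:2])
    x,y,w,h=(325,160,150,120) if c=="scene" else (220,250,140,115)
    cv2.imwrite(f"pics/{c}1.png",cv2.resize(cv2.cvtColor(f["frame"],cv2.COLOR_RGB2BGR)[y:y+h,x:x+w],None,fx=5,fy=5,interpolation=2))
E
python3 -c "
import cv2,numpy as np
a=cv2.imread('pics/scene1.png');b=cv2.imread('pics/side1.png')
a=cv2.resize(a,(400,320));b=cv2.resize(b,(390,320));cv2.imwrite('pics/both1.png',np.hstack([a,b]))"
```

```text
scene tray 0.83 [364. 125.] 2610
((343.7835998535156, 327.44451904296875), (205.7353515625, 154.39822387695312), 78.13034057617188)
scene tray 0.66 [250. 276.] 4509
((503.93829345703125, -197.05218505859375), (128.89215087890625, 199.65586853027344), 5.365005970001221)
scene sampler 0.94 [457. 178.] 20177
FL [510.8  73.6]
FR [710.8  26.5]
BR [740.9 176.2]
BL [544.2 244.7]
side tray 0.97 [353. 215.] 2666
((503.15655517578125, -211.69529724121094), (117.59202575683594, 271.4006042480469), 6.924259185791016)
side tray 0.92 [387. 409.] 5486
((344.5202941894531, 325.4767150878906), (229.6894989013672, 111.0564193725586), 78.25022888183594)
side sampler 0.71 [228. 360.] 23981
FR [691.1  43.9]
FL [493.3  88.5]
BL [528.9 252.3]
```

View pics/both1.png

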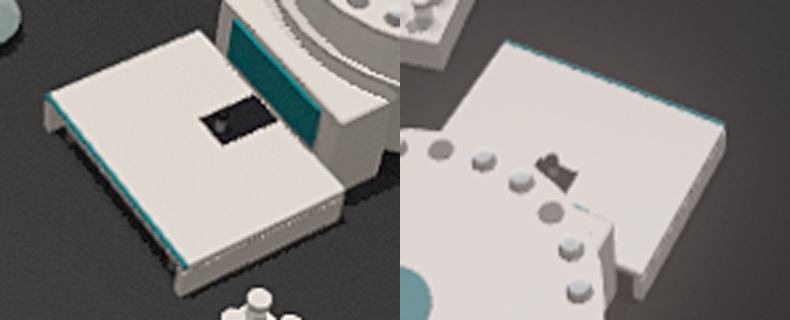

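The crop gives sharper plinth corners. In the scene view: FL (342,195), FR (393,260), BL (401,171), BR (453.5,231). In the side view: FR (259,265), FL (336,294.5), BL (305.5,349).

```bash
python3 - <<'E'
from h import *
from scipy.optimize import least_squares
np.set_printoptions(precision=1,suppress=True)
A=dict(scene=dict(FL=(342.2,195.2),FR=(393.2,260.5),BR=(453.6,231.2),BL=(401,171)),side=dict(FR=(258.8,264.7),FL=(336.3,294.5),BL=(305.4,348.7)))
L=dict(FL=(0,106),FR=(0,-106),BL=(160,106),BR=(160,-106))
F={c:env.grab_frame(c) for c in A}
def at(p,l):
    c,s=np.cos(p[2]),np.sin(p[2]);return [p[0]+c*l[0]-s*l[1],p[1]+s*l[0]+c*l[1],40]
for cs in(["scene"],["side"],["scene","side"]):
    r=least_squares(lambda p:np.concatenate([np.subtract(proj(F[c],at(p,L[k])),A[c][k]) for c in cs for k in A[c]]),[598,62,1.34])
    print(cs,r.x[:2],np.degrees(r.x[2]),r.fun)
# tray fit: silhouette of box (base) in scene/side masks, fin included
def hull(f,p):
    c,s=np.cos(p[2]),np.sin(p[2]);pts=[]
    for bx in[((-95,95),(-55,55),(0,24)),((-91,-79),(-30,30),(0,75))]:
        q=[[p[0]+c*x-s*y,p[1]+s*x+c*y,z] for x in bx[0] for y in bx[1] for z in bx[2]]
        pts.append(cv2.convexHull(np.array([proj(f,a) for a in q],np.float32)))
    return pts
def iou(p,show=0):
    t=0
    for c in M:
        m=np.zeros((480*4,640*4),np.uint8)
        for h in hull(F[c],p): cv2.fillConvexPoly(m,np.int32(h*4+2),1)
        m=cv2.resize(m*255,(640,480),interpolation=cv2.INTER_AREA)/255.
        t+=1-np.minimum(m,M[c]).sum()/np.maximum(m,M[c]).sum()
    return t
from scipy.optimize import minimize
M={}
for c in A:
    for r in env.trace(c,"tray"):
        m=r["pixels"].astype(float)
        o=onz(F[c],r["uv"],10)
        if o[1]<0: M[c]=m
for x0 in([495,-190,1.75],[492,-185,1.65]):
    r=minimize(lambda v:iou([v[0],v[1],v[2]/50]),[x0[0],x0[1],x0[2]*50],method="Nelder-Mead",options=dict(initial_simplex=[[x0[0],x0[1],x0[2]*50],[x0[0]+8,x0[1],x0[2]*50],[x0[0],x0[1]+8,x0[2]*50],[x0[0],x0[1],x0[2]*50+6]]))
    x,y,t=r.x[0],r.x[1],r.x[2]/50
    print(x,y,np.degrees(t),r.fun,"fin",x-85*np.cos(t),y-85*np.sin(t))
E
```

```text
['scene'] [594.1  61.5] 74.63296634598706 [-0.2 -0.2 -0.2 -0.3  0.8  0.4 -0.4  0.1]
['side'] [593.4  63. ] 74.6895951940987 [-0.7 -0.8  0.4  0.5  0.2  0.1]
['scene', 'side'] [593.7  62.1] 74.60395882533588 [-0.1 -0.5 -0.2 -0.6  0.9  0.2 -0.3 -0.2 -0.6 -1.1  0.3  0.2  0.  -0.2]
498.6532550633493 -193.9745841986324 96.10377449299965 1.031903409576925 fin 507.69126897531703 -278.49271423312314
498.486720940709 -193.735851982768 95.96792691921972 1.0313178124764688 fin 507.32431821143217 -278.2751734520139
```

```bash
python3 -m handwheel '[{"gripper":100,"travel":[0.0343,-0.0109,0.0074],"twist":0},{"gripper":100,"travel":[0.0343,-0.0109,0.0074],"twist":0},{"gripper":100,"travel":[0.0343,-0.0109,0.0074],"twist":0},{"gripper":100,"travel":[0.0343,-0.0109,0.0074],"twist":0},{"gripper":100,"travel":[0.0343,-0.0109,0.0074],"twist":0}]' 20
python3 -m handwheel '[{"gripper":100,"travel":[0.0343,-0.0109,0.0074],"twist":0},{"gripper":100,"travel":[0.0343,-0.0109,0.0074],"twist":0},{"gripper":100,"travel":[0.0343,-0.0109,0.0074],"twist":0},{"gripper":100,"travel":[0.0343,-0.0109,0.0074],"twist":0},{"gripper":100,"travel":[0.0343,-0.0109,0.0074],"twist":0}]'
python3 -m handwheel '[{"gripper":100,"travel":[0,0,0],"twist":0.11},{"gripper":100,"travel":[0,0,0],"twist":0.11},{"gripper":100,"travel":[0,0,0],"twist":0.11},{"gripper":100,"travel":[0,0,0],"twist":0},{"gripper":100,"travel":[0,0,0],"twist":0}]'
python3 - <<'E'
from h import *
np.set_printoptions(precision=1,suppress=True)
f=env.grab_frame("wrist");print(env.state());print(np.array(f["extrinsics"]))
for n,z in(("tray",0),("tray_grip",55)):
    print(n,[(round(r["confidence"],2),np.round(r["uv"]),onz(f,r["uv"],z)[:2]) for r in env.pinpoint("wrist",n)])
save(f,"w1.png")
E
```

```text
time_s: 2.22
ee_pos: [375.7, -398.6, 367.6]
ee_rot: [180.0, -0.0, 24.9]
force: [-0.1, -0.8, -0.2]
gripper_width: 91.1
time_s: 2.63
ee_pos: [508.5, -276.7, 330.6]
ee_rot: [180.0, -0.0, 24.9]
force: [-0.1, -0.7, -0.1]
gripper_width: 91.0
time_s: 3.05
ee_pos: [507.4, -278.1, 330.8]
ee_rot: [180.0, -0.0, 6.2]
force: [0.1, 0.3, -0.1]
gripper_width: 91.2
{'time_s': 3.1, 'qpos': array([-29.9,  21.8,  95.6,  -0. ,  62.6,  54. ]), 'qvel': array([-0.2, -0.2,  0. , -0. ,  0. ,  0.5]), 'effort': array([  0.2, -42.7, -21.5,   0.1,  -0. ,   0. ]), 'ee_pos': array([ 507.4, -278.2,  330.8]), 'ee_rot': array([180. ,  -0. ,   6.1]), 'force': array([-0.1,  0.6,  0.3]), 'torque': array([ 0., -0.,  0.]), 'gripper_width': 91.11232176203325}
[[   0.1   -1.    -0.2  575.6]
 [  -1.    -0.1   -0.  -270.5]
 [  -0.     0.2   -1.   311.4]
 [   0.     0.     0.     1. ]]
tray [(0.66, array([225., 222.]), array([ 501.8, -194.4]))]
tray_grip [(0.9, array([323., 248.]), array([ 504. , -277.9]))]
```

View pics/w1.png

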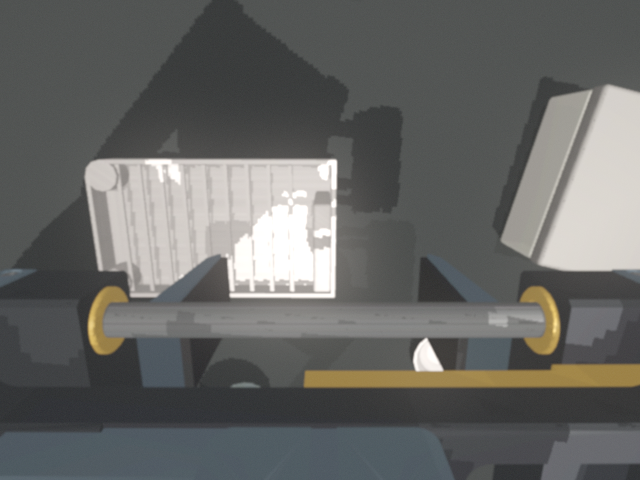

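The wrist view shows the tray rim running level in the image, with tail corners at (337,159) and (334,296) and the nose at about (90,160). The fin, seen end-on at about x=323, sits between the fingers.

```bash
python3 - <<'E'
from h import *
np.set_printoptions(precision=1,suppress=True)
f=env.grab_frame("wrist")
P={k:onz(f,u,24)[:2] for k,u in dict(tailR=(337,159),tailL=(334,297),noseR=(88,161)).items()}
print(P)
d=P["noseR"]-P["tailR"];e=P["tailL"]-P["tailR"]
print(np.linalg.norm(d),np.degrees(np.arctan2(d[1],d[0])),np.linalg.norm(e),np.degrees(np.arctan2(e[1],e[0])))
print("tail mid",(P["tailL"]+P["tailR"])/2)
for u in((323,205),(323,290)): print([onz(f,u,z)[:2] for z in(24,75)])
E
```

```text
{'tailR': array([ 564.7, -282. ]), 'tailL': array([ 454.2, -292.3]), 'noseR': array([543.5, -96.1])}
187.13873379266656 96.4952682645663 111.01136130776554 -174.68302460651702
tail mid [ 509.5 -287.2]
[array([ 529. , -275.3]), array([ 537.3, -274.5])]
[array([ 459.3, -282.7]), array([ 479.9, -280.6])]
```

```bash
python3 -m handwheel '[{"gripper":100,"travel":[0,0,0.026],"twist":0},{"gripper":100,"travel":[0,0,0.026],"twist":0},{"gripper":100,"travel":[0,0,0.026],"twist":0},{"gripper":100,"travel":[0,0,0.024],"twist":0},{"gripper":60,"travel":[0,0,0],"twist":0}]' 20
python3 -m handwheel '[{"gripper":25,"travel":[0,0,0],"twist":0},{"gripper":5,"travel":[0,0,0],"twist":0},{"gripper":0,"travel":[0,0,0],"twist":0},{"gripper":0,"travel":[0,0,0],"twist":0},{"gripper":0,"travel":[0,0,0],"twist":0}]' 20
python3 -m handwheel '[{"gripper":0,"travel":[0,0,0],"twist":0},{"gripper":0,"travel":[0,0,0],"twist":0},{"gripper":0,"travel":[0,0,0],"twist":0},{"gripper":0,"travel":[0,0,0],"twist":0},{"gripper":0,"travel":[0,0,0],"twist":0}]' 20
```

```text
time_s: 3.67
ee_pos: [505.7, -277.5, 224.4]
ee_rot: [-179.7, 0.4, 6.0]
force: [-0.1, 0.8, -0.4]
gripper_width: 87.1
time_s: 4.08
ee_pos: [507.7, -278.3, 230.1]
ee_rot: [179.9, -0.1, 6.0]
force: [-0.9, -0.7, -0.6]
gripper_width: 54.3
time_s: 4.5
ee_pos: [507.4, -278.1, 228.8]
ee_rot: [180.0, 0.0, 6.0]
force: [1.3, -0.3, 0.4]
gripper_width: 21.0
```

```bash
python3 -m handwheel '[{"gripper":0,"travel":[0,0,0],"twist":0},{"gripper":0,"travel":[0,0,0],"twist":0},{"gripper":0,"travel":[0,0,0],"twist":0},{"gripper":0,"travel":[0,0,0],"twist":0}]' 25
python3 -m handwheel '[{"gripper":0,"travel":[0,0,0],"twist":0.05},{"gripper":0,"travel":[0,0,0],"twist":0.075},{"gripper":0,"travel":[0,0,0],"twist":0.075},{"gripper":0,"travel":[0,0,0],"twist":0.075},{"gripper":0,"travel":[0,0,0],"twist":0.075}]' 25
python3 -m handwheel '[{"gripper":0,"travel":[0,0,0],"twist":0.024},{"gripper":0,"travel":[-0.0007,-0.010,0],"twist":0},{"gripper":0,"travel":[-0.0007,-0.0151,0],"twist":0}]' 25
```

```text
time_s: 4.83
ee_pos: [507.3, -277.9, 228.7]
ee_rot: [-180.0, 0.0, 6.0]
force: [1.2, 2.6, 0.6]
gripper_width: 11.9
time_s: 5.25
ee_pos: [507.3, -277.7, 228.7]
ee_rot: [-180.0, 0.0, -14.2]
force: [-0.4, 4.0, 0.4]
gripper_width: 11.9
time_s: 5.5
ee_pos: [512.8, -254.7, 229.0]
ee_rot: [179.9, -0.1, -15.4]
force: [-0.6, -2.4, -0.1]
gripper_width: 11.7
```

```bash
python3 -m handwheel '[{"gripper":0,"travel":[-0.0007,-0.016,0],"twist":0},{"gripper":0,"travel":[-0.0007,-0.016,0],"twist":0},{"gripper":0,"travel":[-0.0007,-0.016,0],"twist":0},{"gripper":0,"travel":[-0.0007,-0.016,0],"twist":0},{"gripper":0,"travel":[-0.0007,-0.016,0],"twist":0}]'
python3 -m handwheel '[{"gripper":0,"travel":[-0.0007,-0.016,0],"twist":0},{"gripper":0,"travel":[-0.0007,-0.016,0],"twist":0},{"gripper":0,"travel":[-0.0007,-0.014,0],"twist":0},{"gripper":0,"travel":[0,0,0],"twist":0},{"gripper":0,"travel":[0,0,0],"twist":0}]'
python3 - <<'E'
from h import *
np.set_printoptions(precision=1,suppress=True)
S=np.array([593.7,62.1]);t=np.radians(74.6);ax=np.array([np.cos(t),np.sin(t)]);ay=np.array([-ax[1],ax[0]])
s=env.state();p=s["ee_pos"][:2]-S;print(s["ee_pos"],s["ee_rot"],"sampler frame",p@ax,p@ay)
for c in("scene","side","wrist"):
    f=env.grab_frame(c);save(f,c+"2.png")
f=env.grab_frame("scene");g=env.grab_frame("wrist")
a=cv2.resize(f["frame"][140:320,200:470],(540,360));b=cv2.resize(g["frame"],(480,360));
im=np.hstack([a,b])[:,:,::-1];cv2.imwrite("pics/c2.png",cv2.resize(im,(800,282)))
E
```

```text
time_s: 5.92
ee_pos: [530.8, -174.9, 228.8]
ee_rot: [179.9, -0.0, -15.3]
force: [0.3, -3.5, -0.2]
gripper_width: 11.4
time_s: 6.33
ee_pos: [541.0, -129.7, 228.7]
ee_rot: [-180.0, -0.0, -15.3]
force: [1.0, 3.0, -0.1]
gripper_width: 11.7
[ 541.  -129.7  228.7] [-180.    -0.   -15.3] sampler frame -198.90453834668307 -0.12046011209559795
```

View pics/c2.png

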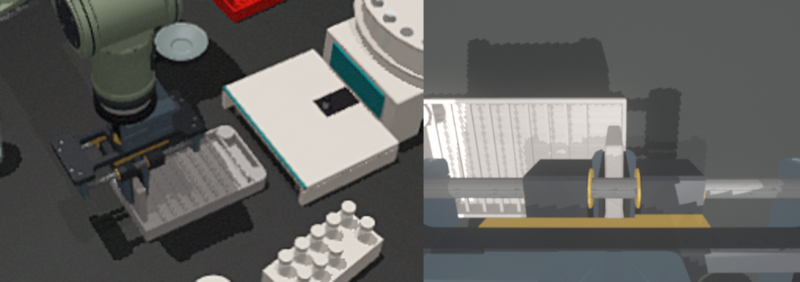

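```bash
cat > s.py <<'E'
from h import *
np.set_printoptions(precision=1,suppress=True)
S=np.array([593.7,62.1]);t=np.radians(74.6);ax=np.array([np.cos(t),np.sin(t)]);ay=np.array([-ax[1],ax[0]])
def st():
    s=env.state();p=s["ee_pos"][:2]-S;F=s["force"][:2];print("t %.2f fin x %.1f y %.1f yaw %.2f  Fx %.1f Fy %.1f Fz %.1f Tz %.2f w %.1f"%(s["time_s"],p@ax,p@ay,s["ee_rot"][2],F@ax,F@ay,s["force"][2],s["torque"][2],s["gripper_width"]))
if __name__=="__main__": st()
E
python3 -m handwheel '[{"gripper":0,"travel":[0,-0.008,0],"twist":0},{"gripper":0,"travel":[0,-0.008,0],"twist":0},{"gripper":0,"travel":[0,-0.008,0],"twist":0},{"gripper":0,"travel":[0,-0.008,0],"twist":0},{"gripper":0,"travel":[0,-0.008,0],"twist":0}]' 5;python3 s.py
python3 -m handwheel '[{"gripper":0,"travel":[0,-0.002,0],"twist":0},{"gripper":0,"travel":[0,-0.002,0],"twist":0},{"gripper":0,"travel":[0,-0.001,0],"twist":0}]';python3 s.py
python3 -m handwheel '[{"gripper":0,"travel":[0,-0.001,0],"twist":0},{"gripper":0,"travel":[0,-0.001,0],"twist":0},{"gripper":0,"travel":[0,-0.001,0],"twist":0}]';python3 s.py
python3 -m handwheel '[{"gripper":0,"travel":[0,-0.001,0],"twist":0},{"gripper":0,"travel":[0,-0.001,0],"twist":0},{"gripper":0,"travel":[0,-0.001,0],"twist":0}]';python3 s.py
```

```text
time_s: 7.0
ee_pos: [551.6, -91.4, 228.7]
ee_rot: [180.0, 0.0, -15.4]
force: [-1.4, -2.8, -1.6]
gripper_width: 12.0
t 7.00 fin x -159.2 y -0.2 yaw -15.41  Fx -3.1 Fy 0.6 Fz -1.6 Tz 0.02 w 12.0
time_s: 7.25
ee_pos: [552.8, -86.9, 228.7]
ee_rot: [180.0, 0.0, -15.4]
force: [-0.4, -2.1, -1.0]
gripper_width: 11.7
t 7.25 fin x -154.5 y -0.1 yaw -15.38  Fx -2.1 Fy -0.2 Fz -1.0 Tz 0.01 w 11.7
time_s: 7.5
ee_pos: [553.5, -84.5, 228.7]
ee_rot: [180.0, 0.0, -15.4]
force: [-0.4, -1.8, -0.5]
gripper_width: 12.2
t 7.50 fin x -152.0 y -0.2 yaw -15.44  Fx -1.9 Fy -0.1 Fz -0.5 Tz -0.02 w 12.2
time_s: 7.75
ee_pos: [554.4, -81.5, 228.7]
ee_rot: [180.0, 0.0, -15.4]
force: [-0.2, -2.6, -1.3]
gripper_width: 12.0
t 7.75 fin x -148.9 y -0.2 yaw -15.44  Fx -2.5 Fy -0.5 Fz -1.3 Tz 0.03 w 12.0
```

```bash
for i in 1 ; do
python3 -m handwheel '[{"gripper":0,"travel":[0,-0.001,0],"twist":0},{"gripper":0,"travel":[0,-0.001,0],"twist":0},{"gripper":0,"travel":[0,-0.001,0],"twist":0}]'>/dev/null;python3 s.py
python3 -m handwheel '[{"gripper":0,"travel":[0,-0.001,0],"twist":0},{"gripper":0,"travel":[0,-0.001,0],"twist":0},{"gripper":0,"travel":[0,-0.001,0],"twist":0}]'>/dev/null;python3 s.py
python3 -m handwheel '[{"gripper":0,"travel":[0,-0.001,0],"twist":0},{"gripper":0,"travel":[0,-0.001,0],"twist":0},{"gripper":0,"travel":[0,-0.001,0],"twist":0}]'>/dev/null;python3 s.py;done
```

```text
t 8.00 fin x -145.8 y -0.2 yaw -15.43  Fx -2.3 Fy 1.0 Fz -2.1 Tz -0.04 w 12.0
t 8.25 fin x -142.7 y -0.2 yaw -15.42  Fx -2.1 Fy 0.0 Fz -1.8 Tz 0.08 w 12.2
t 8.50 fin x -139.7 y -0.2 yaw -15.42  Fx -1.6 Fy 0.1 Fz -1.6 Tz -0.03 w 11.9
```

```bash

python3 -m handwheel '[{"gripper":0,"travel":[0,-0.001,0],"twist":0},{"gripper":0,"travel":[0,-0.001,0],"twist":0},{"gripper":0,"travel":[0,-0.001,0],"twist":0}]'>/dev/null;python3 s.py
python3 -m handwheel '[{"gripper":0,"travel":[0,-0.001,0],"twist":0},{"gripper":0,"travel":[0,-0.001,0],"twist":0},{"gripper":0,"travel":[0,-0.001,0],"twist":0}]'>/dev/null;python3 s.py
python3 -m handwheel '[{"gripper":0,"travel":[0,-0.001,0],"twist":0},{"gripper":0,"travel":[0,-0.001,0],"twist":0},{"gripper":0,"travel":[0,-0.001,0],"twist":0}]'>/dev/null;python3 s.py
```

```text
t 8.75 fin x -136.8 y -0.2 yaw -15.43  Fx -2.6 Fy 0.6 Fz -2.6 Tz 0.02 w 11.8
t 9.00 fin x -133.8 y -0.2 yaw -15.43  Fx -1.5 Fy -1.3 Fz -3.5 Tz 0.01 w 12.3
t 9.25 fin x -130.8 y -0.2 yaw -15.42  Fx -1.4 Fy 0.0 Fz -2.6 Tz -0.04 w 12.3
```

```bash

python3 -m handwheel '[{"gripper":0,"travel":[0,-0.001,0],"twist":0},{"gripper":0,"travel":[0,-0.001,0],"twist":0},{"gripper":0,"travel":[0,-0.001,0],"twist":0}]'>/dev/null;python3 s.py
python3 -m handwheel '[{"gripper":0,"travel":[0,-0.001,0],"twist":0},{"gripper":0,"travel":[0,-0.001,0],"twist":0}]'>/dev/null;python3 s.py
python3 -m handwheel '[{"gripper":0,"travel":[0,-0.001,0],"twist":0},{"gripper":0,"travel":[0,-0.001,0],"twist":0}]'>/dev/null;python3 s.py
```

```text
t 9.50 fin x -127.7 y -0.2 yaw -15.42  Fx -1.5 Fy -0.8 Fz -1.9 Tz 0.03 w 12.0
t 9.67 fin x -125.8 y -0.2 yaw -15.42  Fx -1.6 Fy -0.4 Fz -1.7 Tz 0.00 w 12.2
t 9.83 fin x -123.8 y -0.2 yaw -15.43  Fx -1.0 Fy -0.1 Fz -3.9 Tz 0.05 w 11.8
```

```bash

python3 -m handwheel '[{"gripper":0,"travel":[0,-0.001,0],"twist":0},{"gripper":0,"travel":[0,-0.001,0],"twist":0}]'>/dev/null;python3 s.py
python3 -m handwheel '[{"gripper":0,"travel":[0,-0.001,0],"twist":0},{"gripper":0,"travel":[0,-0.001,0],"twist":0}]'>/dev/null;python3 s.py
python3 - <<'E'
from s import *
f=env.grab_frame("scene");g=env.grab_frame("side")
a=cv2.resize(f["frame"][160:310,240:465],(600,400),interpolation=2);b=cv2.resize(g["frame"][170:370,220:420],(400,400),interpolation=2)
im=np.hstack([a,b])[:,:,::-1];cv2.imwrite("pics/c3.png",cv2.resize(im,(800,320),interpolation=cv2.INTER_AREA))
E
```

```text
t 10.00 fin x -121.8 y -0.2 yaw -15.43  Fx -1.6 Fy 0.0 Fz -2.7 Tz -0.06 w 11.8
t 10.17 fin x -119.8 y -0.2 yaw -15.42  Fx -1.0 Fy -0.4 Fz -3.2 Tz 0.05 w 11.8
```

View pics/c3.png

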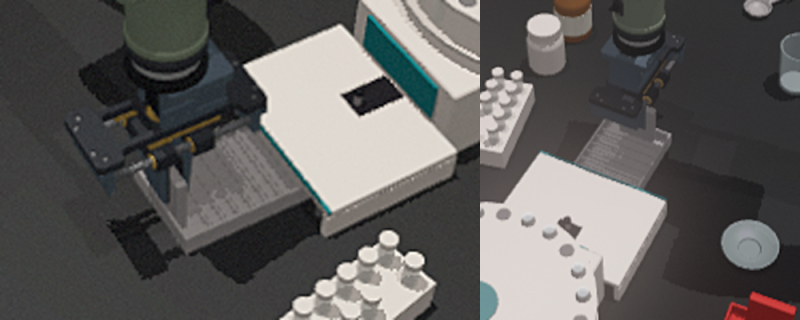

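The tray enters the mouth straight and stays in the grip. I'll carry on.

```bash

python3 -m handwheel '[{"gripper":0,"travel":[0,-0.001,0],"twist":0},{"gripper":0,"travel":[0,-0.001,0],"twist":0},{"gripper":0,"travel":[0,-0.001,0],"twist":0}]'>/dev/null;python3 s.py
python3 -m handwheel '[{"gripper":0,"travel":[0,-0.001,0],"twist":0},{"gripper":0,"travel":[0,-0.001,0],"twist":0},{"gripper":0,"travel":[0,-0.001,0],"twist":0}]'>/dev/null;python3 s.py
python3 -m handwheel '[{"gripper":0,"travel":[0,-0.001,0],"twist":0},{"gripper":0,"travel":[0,-0.001,0],"twist":0},{"gripper":0,"travel":[0,-0.001,0],"twist":0}]'>/dev/null;python3 s.py
```

```text
t 10.52 fin x -116.8 y -0.2 yaw -15.42  Fx -1.8 Fy -0.2 Fz -3.2 Tz 0.04 w 11.8
t 10.77 fin x -113.8 y -0.2 yaw -15.43  Fx -1.3 Fy -0.1 Fz -4.1 Tz 0.01 w 11.9
t 11.02 fin x -110.8 y -0.2 yaw -15.42  Fx -0.9 Fy -0.1 Fz -2.7 Tz 0.06 w 11.7
```

```bash

python3 -m handwheel '[{"gripper":0,"travel":[0,-0.001,0],"twist":0},{"gripper":0,"travel":[0,-0.001,0],"twist":0},{"gripper":0,"travel":[0,-0.001,0],"twist":0}]'>/dev/null;python3 s.py
python3 -m handwheel '[{"gripper":0,"travel":[0,-0.001,0],"twist":0},{"gripper":0,"travel":[0,-0.001,0],"twist":0},{"gripper":0,"travel":[0,-0.001,0],"twist":0}]'>/dev/null;python3 s.py
python3 -m handwheel '[{"gripper":0,"travel":[0,-0.001,0],"twist":0},{"gripper":0,"travel":[0,-0.001,0],"twist":0},{"gripper":0,"travel":[0,-0.001,0],"twist":0}]'>/dev/null;python3 s.py
```

```text
t 11.27 fin x -107.8 y -0.2 yaw -15.42  Fx -1.8 Fy -0.2 Fz -4.0 Tz -0.02 w 12.0
t 11.52 fin x -104.8 y -0.2 yaw -15.42  Fx -0.7 Fy -1.3 Fz -3.6 Tz 0.07 w 11.9
t 11.77 fin x -101.8 y -0.2 yaw -15.42  Fx -1.2 Fy -0.7 Fz -2.7 Tz 0.02 w 12.0
```

```bash
python3 - <<'E'
from s import *
g=env.grab_frame("wrist");cv2.imwrite("pics/w4.png",g["frame"][:,:,::-1])
E
```

```text
(no output)
```

View pics/w4.png

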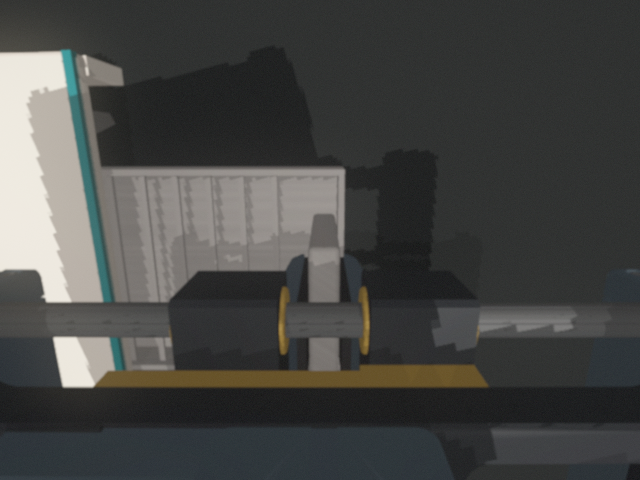

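```bash
python3 - <<'E'
from s import *
f=env.grab_frame("wrist")
for n,u,z in(("rim tail R",(344,168),24),("rim at mouth",(104,168),24),("plinth corner R",(64,52),40)):
    p=onz(f,u,z)[:2]-S;print(n,p@ax,p@ay)
E
python3 -m handwheel '[{"gripper":0,"travel":[0,-0.001,0],"twist":0},{"gripper":0,"travel":[0,-0.001,0],"twist":0},{"gripper":0,"travel":[0,-0.001,0],"twist":0}]'>/dev/null;python3 s.py
python3 -m handwheel '[{"gripper":0,"travel":[0,-0.001,0],"twist":0},{"gripper":0,"travel":[0,-0.001,0],"twist":0},{"gripper":0,"travel":[0,-0.001,0],"twist":0}]'>/dev/null;python3 s.py
python3 -m handwheel '[{"gripper":0,"travel":[0,-0.001,0],"twist":0},{"gripper":0,"travel":[0,-0.001,0],"twist":0},{"gripper":0,"travel":[0,-0.001,0],"twist":0}]'>/dev/null;python3 s.py
python3 -m handwheel '[{"gripper":0,"travel":[0,-0.001,0],"twist":0},{"gripper":0,"travel":[0,-0.001,0],"twist":0},{"gripper":0,"travel":[0,-0.001,0],"twist":0}]'>/dev/null;python3 s.py
```

```text
rim tail R -111.23223451360244 -56.81269745671498
rim at mouth 5.5543587096415274 -56.909138241757184
plinth corner R 6.325654901082971 -105.4045886999679
t 12.12 fin x -98.8 y -0.2 yaw -15.43  Fx -1.5 Fy -0.9 Fz -2.6 Tz 0.04 w 12.4
t 12.37 fin x -95.8 y -0.3 yaw -15.42  Fx -0.8 Fy -0.5 Fz -3.3 Tz 0.09 w 12.2
t 12.62 fin x -92.8 y -0.2 yaw -15.42  Fx -0.8 Fy -0.6 Fz -3.5 Tz -0.01 w 11.4
t 12.87 fin x -89.8 y -0.2 yaw -15.42  Fx -0.6 Fy 0.2 Fz -3.3 Tz 0.03 w 11.9
```

```bash

python3 -m handwheel '[{"gripper":0,"travel":[0,-0.001,0],"twist":0},{"gripper":0,"travel":[0,-0.001,0],"twist":0},{"gripper":0,"travel":[0,-0.001,0],"twist":0}]'>/dev/null;python3 s.py
python3 -m handwheel '[{"gripper":0,"travel":[0,-0.001,0],"twist":0},{"gripper":0,"travel":[0,-0.001,0],"twist":0},{"gripper":0,"travel":[0,-0.001,0],"twist":0}]'>/dev/null;python3 s.py
python3 -m handwheel '[{"gripper":0,"travel":[0,-0.001,0],"twist":0},{"gripper":0,"travel":[0,-0.001,0],"twist":0},{"gripper":0,"travel":[0,-0.001,0],"twist":0}]'>/dev/null;python3 s.py
```

```text
t 13.12 fin x -86.7 y -0.3 yaw -15.42  Fx -1.6 Fy -0.1 Fz -3.4 Tz 0.01 w 11.7
t 13.37 fin x -83.8 y -0.3 yaw -15.43  Fx -1.0 Fy -0.8 Fz -3.4 Tz -0.00 w 12.2
t 13.62 fin x -80.8 y -0.3 yaw -15.42  Fx -1.6 Fy -0.5 Fz -2.4 Tz 0.01 w 12.0
```

Nose is at about 99 mm, so the stop is possible soon. I'll use shorter steps.

```bash

python3 -m handwheel '[{"gripper":0,"travel":[0,-0.001,0],"twist":0},{"gripper":0,"travel":[0,-0.001,0],"twist":0}]'>/dev/null;python3 s.py
python3 -m handwheel '[{"gripper":0,"travel":[0,-0.001,0],"twist":0},{"gripper":0,"travel":[0,-0.001,0],"twist":0}]'>/dev/null;python3 s.py
python3 -m handwheel '[{"gripper":0,"travel":[0,-0.001,0],"twist":0},{"gripper":0,"travel":[0,-0.001,0],"twist":0}]'>/dev/null;python3 s.py
```

```text
t 13.78 fin x -78.8 y -0.3 yaw -15.42  Fx -0.9 Fy -0.3 Fz -3.2 Tz 0.03 w 12.1
t 13.95 fin x -76.8 y -0.2 yaw -15.42  Fx -2.9 Fy 1.0 Fz -2.9 Tz 0.04 w 12.1
t 14.12 fin x -74.8 y -0.2 yaw -15.42  Fx -1.4 Fy -0.1 Fz -3.5 Tz 0.00 w 12.0
```

```bash

python3 -m handwheel '[{"gripper":0,"travel":[0,-0.001,0],"twist":0},{"gripper":0,"travel":[0,-0.001,0],"twist":0}]'>/dev/null;python3 s.py
python3 -m handwheel '[{"gripper":0,"travel":[0,-0.001,0],"twist":0},{"gripper":0,"travel":[0,-0.001,0],"twist":0}]'>/dev/null;python3 s.py
```

```text
t 14.28 fin x -72.8 y -0.2 yaw -15.42  Fx -2.0 Fy 1.2 Fz -2.8 Tz 0.07 w 12.0
t 14.45 fin x -71.2 y -0.4 yaw -15.38  Fx -7.2 Fy -0.6 Fz -1.4 Tz 0.08 w 11.7
```

Fx has jumped to 7 N at nose ≈109 mm, which is within the stop's range. The pin knob should show whether this is the stop or a snag.

```bash

python3 -m handwheel '[{"gripper":0,"travel":[0,-0.0007,0],"twist":0},{"gripper":0,"travel":[0,0,0],"twist":0}]'>/dev/null;python3 s.py
python3 - <<'E'
from s import *
f=env.grab_frame("scene");st();g=env.grab_frame("side")
f0=cv2.imread("pics/scene0.png");g0=cv2.imread("pics/side0.png")
a=lambda im:cv2.resize(im[175:235,380:450],(400,343),interpolation=2)
b=lambda im:cv2.resize(im[285:345,250:320],(400,343),interpolation=2)
im=np.vstack([np.hstack([a(f0),a(f["frame"][:,:,::-1])]),np.hstack([b(g0),b(g["frame"][:,:,::-1])])])
cv2.imwrite("pics/c5.png",cv2.resize(im,(700,600)))
def xs(z):
    for x in(100,110,120,130): print(x,proj(f,np.append(S+ax*x,z)))
xs(45)
E
```

```text
t 14.62 fin x -70.8 y -0.5 yaw -15.36  Fx -5.5 Fy -0.0 Fz -1.6 Tz 0.11 w 12.0
t 14.67 fin x -70.8 y -0.5 yaw -15.36  Fx -5.8 Fy 0.2 Fz -0.6 Tz 0.17 w 12.1
100 [np.float64(404.8497485968354), np.float64(207.85724386005504)]
110 [np.float64(408.5653460029399), np.float64(206.2503383222038)]
120 [np.float64(412.2610332082859), np.float64(204.65211011395778)]
130 [np.float64(415.9367933929761), np.float64(203.06256575169348)]
```

View pics/c5.png

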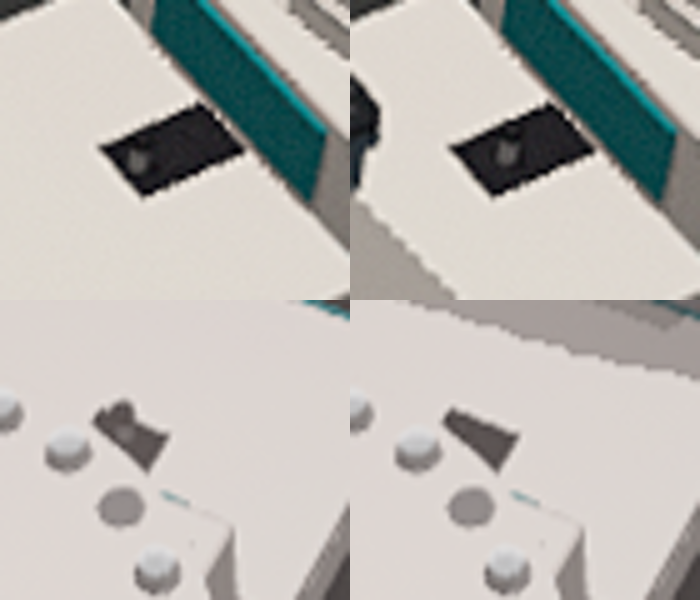

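Compared with the start, the knob's highlight has moved about (+4, −1.6) px in the scene view, which is roughly 10 mm into the bay. The pin is therefore pressed in, and the tray is against the stop at about 6 N. Releasing and rising.

```bash

python3 -m handwheel '[{"gripper":15,"travel":[0,0,0],"twist":0},{"gripper":25,"travel":[0,0,0],"twist":0},{"gripper":40,"travel":[0,0,0],"twist":0},{"gripper":50,"travel":[0,0,0],"twist":0},{"gripper":50,"travel":[0,0,0],"twist":0}]'
python3 -m handwheel '[{"gripper":50,"travel":[0,0,0],"twist":0},{"gripper":50,"travel":[0,0,0],"twist":0},{"gripper":50,"travel":[0,0,0],"twist":0}]'; python3 s.py
```

```text
time_s: 15.13
ee_pos: [575.5, -5.3, 229.1]
ee_rot: [-180.0, -0.0, -15.4]
force: [0.6, 0.1, -0.8]
gripper_width: 37.4
time_s: 15.38
ee_pos: [575.4, -5.5, 228.8]
ee_rot: [-180.0, -0.0, -15.4]
force: [0.0, 0.3, 0.2]
gripper_width: 45.5
t 15.38 fin x -70.1 y -0.3 yaw -15.42  Fx 0.3 Fy 0.0 Fz 0.2 Tz 0.01 w 45.5
```

```bash

python3 -m handwheel '[{"gripper":50,"travel":[0,0,-0.01],"twist":0},{"gripper":50,"travel":[0,0,-0.03],"twist":0},{"gripper":50,"travel":[0,0,-0.035],"twist":0},{"gripper":50,"travel":[0,0,-0.035],"twist":0},{"gripper":50,"travel":[0,0,-0.03],"twist":0}]'
python3 -m handwheel '[{"gripper":50,"travel":[0,0.02,-0.03],"twist":0},{"gripper":50,"travel":[0,0.03,0],"twist":0},{"gripper":50,"travel":[0,0.03,0],"twist":0},{"gripper":50,"travel":[0,0.03,0],"twist":0},{"gripper":50,"travel":[0,0,0],"twist":0}]'
python3 - <<'E'
from s import *
st()
f=env.grab_frame("scene");w=env.grab_frame("wrist")
f0=cv2.imread("pics/scene0.png")
a=lambda im:cv2.resize(im[175:235,380:450],(350,300),interpolation=2)
im=np.vstack([np.hstack([a(f0),a(f["frame"][:,:,::-1])]),np.hstack([cv2.resize(f["frame"],(350,262)),cv2.resize(w["frame"],(350,262))])[:,:,::-1]])
cv2.imwrite("pics/c6.png",im)
for n,z in(("tray",0),("tray_grip",55)):
    for r in env.pinpoint("wrist",n):
        p=onz(w,r["uv"],z)[:2]-S;print(n,r["confidence"],p@ax,p@ay)
E
```

```text
time_s: 15.8
ee_pos: [575.2, -5.6, 371.9]
ee_rot: [-180.0, -0.1, -15.4]
force: [0.5, 0.7, -0.0]
gripper_width: 45.7
time_s: 16.22
ee_pos: [544.6, -115.3, 399.9]
ee_rot: [179.8, -0.1, -15.6]
force: [-0.1, -0.9, -1.0]
gripper_width: 45.5
t 16.22 fin x -184.0 y 0.2 yaw -15.65  Fx -0.9 Fy -0.1 Fz -1.0 Tz -0.01 w 45.5
tray 0.7 10.752307227008233 -3.9640272761310245
tray_grip 0.93 -72.86332040371322 0.012853703759716865
```

View pics/c6.png

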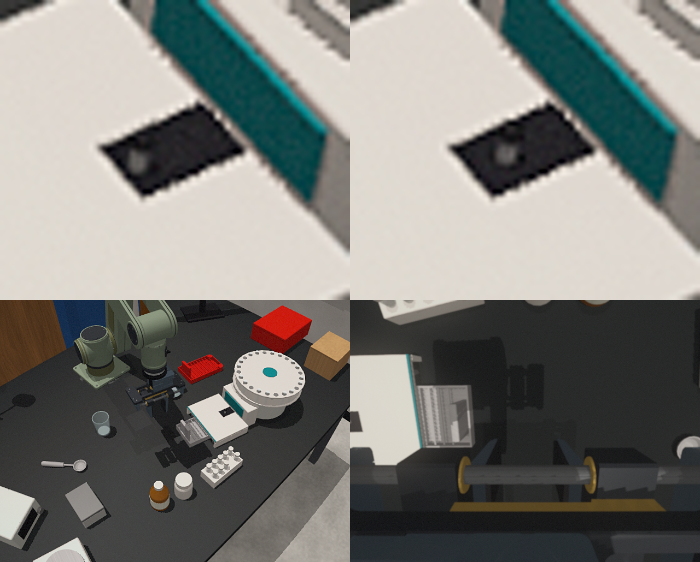

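```bash
python3 - <<'E'
from s import *
f0=cv2.imread("pics/scene0.png");f=env.grab_frame("scene");f1=f["frame"][:,:,::-1]
def c(im):
    g=cv2.cvtColor(np.ascontiguousarray(im),cv2.COLOR_BGR2GRAY).astype(float)[200:213,402:418]
    print(g[:, :].astype(int)[2:11])
    m=(g>50)&(g<125);return g
a=c(f0);b=c(f1)
E
```

```text
[[207 203 145  44   8  29  42  33  27  38  33  35  35  42  35  30]
 [121  51  13  16  20  16  33  23  24  28  36  34  37  34  36  35]
 [ 15  23  27  29  32  20  20  16  26  34  40  38  35  42  34  39]
 [ 23  28  36  35  80  60  49  43  35  33  37  36  33  39  40  33]
 [ 29  24  27  42  89  89  85  58  41  34  35  34  37  36  39  37]
 [130   8  22  49  92  93  94  56  28  30  36  32  43  41  38  36]
 [194  87  13  44  82  93  87  44  19  19  33  41  37  29  29  34]
 [223 177  79  22  54  67  51  29  19  26  34  36  27  33  31  21]
 [225 221 149  26  15  18  28  28  31  30  35  27  27  16   3  97]]
[[207 202 145  44  18  23  32  36  17  15  17  10  20  36  43  35]
 [124  53  16  25  28  32  31  47  47  39  33  28  35  35  33  37]
 [ 15  29  28  38  38  40  24  49  84  77  76  57  37  39  39  40]
 [ 23  25  35  33  35  32  31  70  91  91  98  51  32  37  39  35]
 [ 29  25  35  39  31  33  35  70  89  93  93  39  24  36  32  38]
 [130   9  29  37  38  39  35  46  68  75  64  26  11  35  35  35]
 [194  90  14  30  39  34  33  31  39  34  29  33  28  36  32  33]
 [222 178  78  22  32  37  37  41  33  36  33  35  35  33  25  26]
 [225 221 149  34  22  31  34  33  38  34  34  30  24  15   5  95]]
```

The knob's centroid moved 3.75 px, and 10 mm projects to about 3.7 px, so the pin is fully in after release. The other things stand where they did.

```bash
python3 -c "
from workcell import env
print(env.job_done())"
```

```text
the job is handed in; nothing more can be done
None
```

The steel drip tray is in the bay and, by my checks, home against the back stop. I handed the job in at about 16 s with the gripper open and clear of everything.

**How it went:** I gripped the tray's fin, slid the tray on the bench to line up with the mouth, then pushed it in with a light 5 N grip in steps of 1 mm or less. The side walls gave almost no force, at most about 1 N sideways. The lane seems to lie close to the axis I measured, but I did not measure its offset.

**Stop contact:** Force rose from about 2 N to a peak of about 7 N with the nose about 109 mm inside the mouth. That is within the stop's range of 105 to 135 mm.

**Last checks, after letting go:**
- **Seat pin:** the knob has moved about 10 mm from its starting place, to within roughly half a millimetre.
- **Tray position:** the wrist camera puts the fin about 73 mm outside the mouth, against about 71 mm from the arm's own reading at contact, which agrees within the calibration.
- **Other things on the bench:** they look unmoved in the scene picture. I compared them by eye and did not measure them again.

**Less certain:**
- **Force at the stop:** the reading did not rise with the last small push (7.2 N, then 5.6 N). I put this down to the light grip slipping or to sensor noise.
- **Tray origin:** the network's estimate of its sideways position was 4 mm off the axis, while the fin showed 0 mm. I trusted the fin, because most of the tray was hidden.

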